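# Slide the strip-holder post home on the balance

## Robot

A 6-joint arm with a two-finger parallel gripper is mounted at the origin on the work surface. World frame = base frame: x ahead of the robot, y to its left, z up, the work surface at z = 0. Lengths are in mm, angles in rad, forces in N, time in s.
With the tool pointing down it reaches from about 275 to 1000 mm from the base axis. Payload 8.4 kg.
Tool frame: the origin (TCP) lies midway between the tips of the shut fingers; the grasp point (between the pads) lies 19 mm behind it; z points along the fingers, y is the line along which they close (so a half turn about z gives the same grasp; the last joint's range is limited). The gripper opens to 85 mm and grips with 20 to 120 N. Pads are 22 mm wide; open, the fingers measure 114 mm over their backs; the gripper's body (76 mm by 85 mm) begins 54 mm behind the grasp point. The pads swing forward as they close: fully open they stand 13 mm farther back than shut.
Start: joints at [-1.329, 0.353, 1.633, -0, 1.155, -0.002], TCP at [150.868, -606.52, 231.281] pointing down, gripper open.
Joint ranges: [-2.63, 2.63], [-0.92, 2.1], [0.06, 2.66], [-1.3, 4.44], [0, 2.69], [-3.02, 3.02]. Speed limits (rad/s): [2.22, 2.22, 2.79, 3.14, 3.14, 3.14].

## Interface

Orientations are given as a unit quaternion [w, x, y, z].
In Python, from bench import monitor, eyes, finish_job gives the robot as it stands.
- The arm moves only by the tool step_arm, never from a script. Its argument "plan" is a list of rows, each a list of 3 entries, a list of its own where there are three numbers: the finger opening in mm, from 0 to 85.4, then the shift along the tool's x, y, z in mm, then the turn about the tool's z in degrees. In form: [[jaw, [x, y, z], spin], ...]. A call has exactly 10 rows; each row shifts and turns the commanded pose from where the row before left it, along the tool's axes as they then stand; what a row does not reach is not made up. A row lasts 1/8 s, in which the tool goes at most 62.5 mm and 10.7 degrees, less where a joint would pass 70% of its speed; a pose out of reach is approached as far as the arm can. A call with a gripper value outside its range is refused whole. The fingers move at their own pace and stop on an object; "grip_force" is the grip in N (left out, the last holds). Time passes only in rows, so rows that do not move let the fingers close, or fill a call up. It gives the time, the measured TCP pose, the force, the opening and the grip force at its end, in the units of the state.
- monitor.get_obs(): the state, without advancing time (a new reading comes with each control period).
- eyes.snapshot(name): name is "scene" or "top" or "wrist"; returns a dict with "img" (400x640x3 uint8, red, green, blue), "range_z" (400x640 float32, mm along the optical axis (not along the pixel's ray), 0 where there is no reading), "camera_matrix" (3x3 intrinsics, pixels), "world_from_camera" (4x4, takes a point from camera to world coordinates); the wrist camera has in their place "mount" (4x4, takes a point from camera to tool coordinates, whose origin is the TCP and whose axes are the flange's). Camera axes: x right, y down, z forward; pixel columns grow to the right and rows downward; lengths in mm; the calibration is good to about 2 mm. A picture is of the moment at which its call begins: read the wrist's pose just before it.
- finish_job(): hands the job in; it is judged then, once.
The state is a dict: "time_s": time; "joint_positions": joint angles; "joint_velocities": joint speeds; "effort": joint torques, N m; "eef_pos": TCP position; "ee_rot": TCP orientation; "contact_force": force on the tool from outside, world axes, zero at the start; "ft_torque": the same for the moment, N m; "width": finger opening in mm; "grip_force": force on a finger pad.
Only numpy, scipy, OpenCV 4.12 (cv2) and the standard library are available. Lean on these libraries where they do the work, as an engineer would, in place of code of your own. Each camera call takes 0.05 s, during which the arm holds its last target. There are 200 camera calls.

## Task

Fit the blue smelling-strip post to the balance: lift it out of the rack, set its pin tip down on the bare grey deck a good 6 cm or more away from the hole, and without lifting it again slide the tip across the deck until it reaches the plain hole and goes down into it. Leave the blue post upright with its collar resting flat on the deck, and let go. Do not carry it over the hole through the air or drop it in from above, and leave the white and the green posts in the rack.

Things in the scene. Friction and masses are not known exactly. Their poses are not given: they have to be found in the camera images.
- post_blue: Post with blue stem, 85 mm tall, about 0.12 kg. From its tip up: steel pin 25 mm long, 16 mm thick, its lowest 12 mm tapered to a 7 mm flat tip; steel collar 50 mm across, from 25 to 32 mm; round stem 24 mm thick from 32 to 85 mm, to be gripped from above, with a dark slot line on top. Origin: centre of the pin's tip, z up the post. At first upright in one of the rack's three holes (which one varies).
- post_white: Post with white stem, same shape and origin as the blue one. It stays in its hole. The rack holding all three posts is a fixed wooden block, 80 x 220 mm, 40 mm high. The posts stand in a row along its length, 70 mm apart, collars flat on its top, tips 15 mm above the table: a post comes clear when lifted 25 mm.
- post_green: Post with green stem, same shape and origin as the blue one, in another hole of the same rack. It stays in its hole.
- balance: Fixed balance; left or right of the rack. Its flat, bare, rigid grey deck is 45 mm above the table. Origin: centre of the mouth of the deck's one unmarked blind hole (28 mm wide, 32 deep, dark inside), level with the deck. z up, x away from the display. From the hole the deck reaches 135 mm to -x (then comes the lower white display panel), 65 to +x, 90 to each side. Post home: tip 25 mm below origin.

How it is judged (in metres and radians):
On the way, in this order (a step that is already met when the one before it is completed fails the run):
1. the blue post's pin tip is set down on the deck, at least 45 mm from the centre of the hole, the post about upright (contact force between post_blue and balance above 0.2 N and z of post_blue in the frame of balance between -0.004 and 0.005 m and horizontal distance between post_blue and balance above 0.045 m and angle between post_blue's own z axis and vertical below 0.3 rad), for 0.1 s.
2. the tip, still on the deck (within 5 mm of its surface), has come within 35 mm of the hole's centre (z of post_blue in the frame of balance between -0.004 and 0.005 m and horizontal distance between post_blue and balance between 0.01 and 0.035 m), for 0.05 s.
At the end, for the whole second after the job is handed in: The blue post stands in the deck's hole with its pin tip at least 21 mm below the deck's surface and within 12 mm of the hole's axis, upright within 7 degrees, at rest and released (z of post_blue in the frame of balance below -0.021 m and horizontal distance between post_blue and balance below 0.012 m and angle between post_blue's own z axis and vertical below 0.12 rad and linear speed of post_blue below 0.02 m/s); the robot touches nothing.
It fails at once if the blue post is brought to the hole through the air: its tip passes 10 to 60 mm above the deck within 28 mm of the hole's centre (horizontal distance between post_blue and balance below 0.028 m and z of post_blue in the frame of balance between 0.01 and 0.06 m).
It fails at once if the white post is moved more than 30 mm from its place (distance of post_white from where it was at the start of the episode above 0.03 m).
It fails at once if the green post is moved more than 30 mm from its place (distance of post_green from where it was at the start of the episode above 0.03 m).
It also fails if it takes over 42 s, if anything falls off the work surface, if the arm or the gripper's body presses on something with over 40 N, if the wrist force passes 120 N, or if a joint passes its speed limit or range.

## Working session

There is one attempt and no reset: what is moved stays moved. The work goes in short steps, Python scripts to look and compute and a tool call to move; the robot and the scene stay as the last step left them, time stands still between calls to the robot, and variables do not carry over. Pictures are saved under pics/ and viewed, at most 10 in all, crops included, and the job is handed in when it is done.

Besides the shell and the picture viewer there is one more tool, called after ">>>" by a JSON object that holds its "method" and its "body". step_arm: Moves the arm, as the interface text tells. Its arguments: {"type":"object","properties":{"plan":{"type":"array","items":{"type":"array"}},"grip_force":{"type":"number"}},"required":["plan"]}

```bash
mkdir -p pics
python3 - <<'E'
from bench import monitor, eyes
import cv2,numpy as np
o=monitor.get_obs();print({k:np.round(v,3) for k,v in o.items()})
for n in("top","scene"):
    s=eyes.snapshot(n);cv2.imwrite(f"pics/{n}0.png",s["img"][:,:,::-1]);np.savez(f"{n}0.npz",**{k:v for k,v in s.items()})
    print(n,s["camera_matrix"],s["world_from_camera"])
E
```

```text
{'time_s': np.float64(0.0), 'joint_positions': array([-1.329,  0.354,  1.634,  0.   ,  1.155, -0.002]), 'joint_velocities': array([-0.   , -0.   ,  0.   ,  0.002, -0.001,  0.001]), 'effort': array([-1.0000e-03, -6.0526e+01, -3.4206e+01, -0.0000e+00,  9.0000e-03,
        0.0000e+00]), 'eef_pos': array([ 150.766, -606.051,  230.549]), 'ee_rot': array([-0.001,  0.993,  0.122, -0.   ]), 'contact_force': array([-0.537,  0.186, -0.519]), 'ft_torque': array([-0.049,  0.018,  0.024]), 'grip_force': np.float64(0.0), 'width': np.float64(85.409)}
top [[456.19034474   0.         311.05951979]
 [  0.         456.19034474 204.10734353]
 [  0.           0.           1.        ]] [[ 7.47259322e-04 -9.83429281e-01  1.81290623e-01  3.74853490e+02]
 [-9.99797087e-01 -4.38415005e-03 -1.96612145e-02  3.17423626e+01]
 [ 2.01302193e-02 -1.81239145e-01 -9.83233007e-01  9.33438454e+02]
 [ 0.00000000e+00  0.00000000e+00  0.00000000e+00  1.00000000e+00]]
scene [[465.39222636   0.         319.74449782]
 [  0.         465.39222636 195.77333907]
 [  0.           0.           1.        ]] [[-8.54270604e-01  4.25500658e-01 -2.98615011e-01  8.03837969e+02]
 [ 5.19645808e-01  6.83777975e-01 -5.12265474e-01  5.03793731e+02]
 [-1.37829289e-02 -5.92787374e-01 -8.05241057e-01  7.94248071e+02]
 [ 0.00000000e+00  0.00000000e+00  0.00000000e+00  1.00000000e+00]]
```

View pics/top0.png

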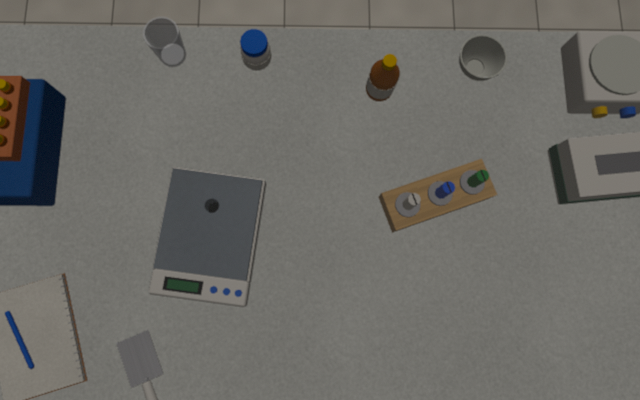

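The top view shows the balance on the left with its hole near (212,205). The rack has white at (413,200), blue in the middle at (447,188) and green at (481,177). Next I measure positions from depth and colour.

```bash
cat > h.py <<'E'
import numpy as np,cv2
def cloud(d,T=None):
    K=d["camera_matrix"];T=d["world_from_camera"] if T is None else T;z=d["range_z"].astype(float)
    v,u=np.mgrid[:z.shape[0],:z.shape[1]]
    P=np.stack([(u-K[0,2])*z/K[0,0],(v-K[1,2])*z/K[1,1],z,np.ones_like(z)],-1)
    return (P@T.T)[...,:3]
def ray(d,u,v,h,T=None):
    K=d["camera_matrix"];T=d["world_from_camera"] if T is None else T
    r=T[:3,:3]@[(u-K[0,2])/K[0,0],(v-K[1,2])/K[1,1],1];c=T[:3,3]
    return c+r*(h-c[2])/r[2]
E
python3 - <<'E'
from h import *
d=np.load("top0.npz");C=cloud(d);im=d["img"].astype(int)
Z=C[...,2]
r=(slice(150,240),slice(375,505))
for n,m in dict(blue=(im[...,2]-im[...,0]>50),green=(im[...,1]-im[...,0]>25)).items():
    M=np.zeros(Z.shape,bool);M[r]=m[r]; M&=Z>92
    print(n,M.sum(),C[M].mean(0),C[M].min(0),C[M].max(0))
M=np.zeros(Z.shape,bool);M[r]=True;M&=(Z>92)
k,l,st,ce=cv2.connectedComponentsWithStats(M.astype(np.uint8))
for i in range(1,k): print(st[i],C[l==i].mean(0))
# deck
D=np.zeros(Z.shape,np.uint8);D[165:310,145:270]=1
D=((D>0)&(Z>38)&(Z<55));p=C[D];print("deck z",np.median(p[:,2]),cv2.minAreaRect(p[:,:2].astype(np.float32)))
g=im.sum(2);H=np.zeros(Z.shape,bool);H[190:220,195:230]=True;H&=g<150
v,u=np.nonzero(H);print(len(u),u.mean(),v.mean(),u.min(),u.max(),v.min(),v.max(),ray(d,u.mean(),v.mean(),45))
# rack rect
D=np.zeros(Z.shape,bool);D[150:240,370:510]=True;D&=(Z>33)&(Z<55);print(cv2.minAreaRect(C[D][:,:2].astype(np.float32)))
a=ray(d,173,169,45);b=ray(d,264,178,45);c=ray(d,153,270,45);e=ray(d,246,285,45);print(a,b,c,e)
E
```

```text
blue 90 [ 562.02189709 -242.186809    100.9609039 ] [ 551.00501927 -253.18833238   93.28266579] [ 571.61348319 -232.27220118  104.3090576 ]
green 85 [ 585.14676924 -307.68518782  101.15392774] [ 567.84907548 -319.70504215   96.51807184] [ 595.24711599 -246.31565838  105.05973154]
[441 151   1   1   1] [374.85349031  31.74236263 933.4384542 ]
[491 150   1   1   1] [374.85349031  31.74236263 933.4384542 ]
[393 153   1   1   1] [374.85349031  31.74236263 933.4384542 ]
[419 156   1   1   1] [374.85349031  31.74236263 933.4384542 ]
[485 157   1   1   1] [374.85349031  31.74236263 933.4384542 ]
[392 158   1   1   1] [374.85349031  31.74236263 933.4384542 ]
[447 158   1   1   1] [374.85349031  31.74236263 933.4384542 ]
[489 160   1   1   1] [374.85349031  31.74236263 933.4384542 ]
[398 162   1   1   1] [374.85349031  31.74236263 933.4384542 ]
[411 167   1   1   1] [374.85349031  31.74236263 933.4384542 ]
[453 167   1   1   1] [374.85349031  31.74236263 933.4384542 ]
[437 171   1   1   1] [374.85349031  31.74236263 933.4384542 ]
[475 170  15  13 142] [ 583.92597645 -308.47266686  100.4480347
[... 1940 characters left out ...]
4236263 933.4384542 ]
[503 237   1   1   1] [374.85349031  31.74236263 933.4384542 ]
[405 238   1   1   1] [374.85349031  31.74236263 933.4384542 ]
[454 238   1   1   1] [374.85349031  31.74236263 933.4384542 ]
deck z 45.762920645544796 ((477.9817199707031, 216.76651000976562), (188.7921142578125, 251.49261474609375), 82.07447814941406)
140 211.52142857142857 205.27142857142857 205 218 199 212 [535.45783944 210.20330032  45.        ]
((562.062744140625, -244.9714813232422), (80.46891784667969, 223.446533203125), 19.28557586669922)
[608.7156019  289.74575906  45.        ] [591.27664824 108.04033369  45.        ] [408.93004978 316.80211434  45.        ] [380.78686032 138.31859644  45.        ]
```

>>> {"method": "step_arm", "body": {"plan": [[85,[48,-25,0],0],[85,[48,-25,0],0],[85,[48,-25,0],0],[85,[48,-25,0],0],[85,[48,-25,0],0],[85,[48,-25,0],0],[85,[48,-25,0],0],[85,[48,-25,0],0],[85,[48,-25,0],0],[85,[48,-25,0],0]]}}

```text
time_s: 1.35
eef_pos: [557.3, -246.6, 231.0]
ee_rot: [-0.0, 0.993, 0.122, -0.0]
contact_force: [0.4, -0.5, -0.7]
width: 85.0
grip_force: 0.0
```

>>> {"method": "step_arm", "body": {"plan": [[85,[0,0,0],-9.6],[85,[0,0,0],-9.6],[85,[0,0,0],-9.6],[85,[0,0,0],-9.6],[85,[0,0,0],-9.6],[85,[0,0,0],-9.6],[85,[0,0,0],-9.6],[85,[0,0,0],-9.6],[85,[0,0,0],-9.6],[85,[0,0,0],-9.6]]}}

```text
time_s: 2.6
eef_pos: [556.1, -247.9, 230.9]
ee_rot: [-0.0, 0.572, 0.821, -0.0]
contact_force: [-0.1, 0.7, -0.6]
width: 84.9
grip_force: 0.0
```

```bash
cat >> h.py <<'E'
from scipy.spatial.transform import Rotation as R
def tool(o):
    T=np.eye(4);q=o["ee_rot"];T[:3,:3]=R.from_quat([q[1],q[2],q[3],q[0]]).as_matrix();T[:3,3]=o["eef_pos"];return T
def wrist(name):
    from bench import monitor,eyes
    o=monitor.get_obs();s=eyes.snapshot("wrist");T=tool(o)
    cv2.imwrite(f"pics/{name}.png",s["img"][:,:,::-1])
    s["world_from_camera"]=T@s["mount"];np.savez(name+".npz",**s)
    print(o["time_s"],np.round(o["eef_pos"],1),"yaw x",np.degrees(np.arctan2(T[1,0],T[0,0])).round(2),np.round(o["contact_force"],2),o["width"],o["grip_force"])
    return s,T
E
python3 - <<'E'
from h import *
s,T=wrist("w1");print(s["mount"].round(2))
C=cloud(s);im=s["img"].astype(int)
for n,m in dict(blue=(im[...,2]-im[...,0]>40),green=(im[...,1]-im[...,0]>25)).items():
    M=m&(C[...,2]>94)&(C[...,2]<106)&(s["range_z"]>0)
    k,l,st,ce=cv2.connectedComponentsWithStats(M.astype(np.uint8));i=1+st[1:,4].argmax()
    p=C[l==i];print(n,len(p),ce[i],p.mean(0),np.ptp(p,0), (np.linalg.inv(T)@[*p.mean(0),1])[:3])
E
```

```text
2.6 [ 556.1 -247.9  230.9] yaw x 110.29 [-0.07  0.68 -0.65] 84.91519118027313 0.0
[[   0.     -0.95   -0.32   84.83]
 [   1.      0.      0.     -1.83]
 [   0.     -0.32    0.95 -141.49]
 [   0.      0.      0.      1.  ]]
blue 399 [325.61152882 188.69674185] [ 561.35603504 -239.94995382   98.72885678] [22.27654526 23.08179568  6.85007704] [  5.57772445   7.79140252 132.12261108]
green 188 [323.7712766  246.52659574] [ 582.684789   -301.18087117   98.46669534] [20.14090002 14.13623056  6.35443437] [-59.25015941   6.56508582 132.34918703]
```

View pics/w1.png

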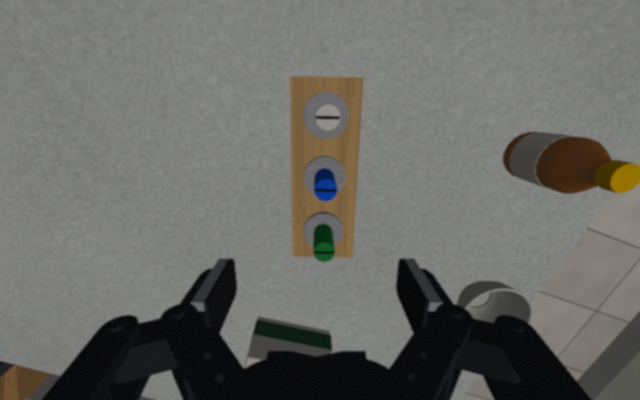

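The wrist view shows blue at (325,188), between white above and green below. The fingers straddle the rack across its width. I correct the position and descend.

>>> {"method": "step_arm", "body": {"plan": [[85,[2,3,25],0],[85,[2,3,25],0],[85,[1,1.5,25],0],[85,[0,0,25],0],[85,[0,0,25],0],[85,[0,0,25],0],[85,[0,0,15],0],[85,[0,0,7],0],[85,[0,0,0],0],[85,[0,0,0],0]]}}

```text
time_s: 3.9
eef_pos: [562.2, -241.0, 60.1]
ee_rot: [0.001, 0.574, 0.819, 0.0]
contact_force: [0.3, -0.3, 0.5]
width: 84.9
grip_force: 0.0
```

Run:
```python
from h import *
s,T=wrist("w2")
C=cloud(s);im=s["img"].astype(int)
M=(im[...,2]-im[...,0]>40)&(C[...,2]>94)&(C[...,2]<106)&(s["range_z"]>0)
p=C[M];print(len(p),p.mean(0),(np.linalg.inv(T)@[*p.mean(0),1])[:3])
```

```text
3.9 [ 562.2 -241.    60.1] yaw x 109.95 [ 0.27 -0.34  0.48] 84.93732184693611 0.0
1909 [ 560.84801589 -238.92750194   98.53559059] [  2.40956269  -0.54931454 -38.41125531]
```

View pics/w2.png

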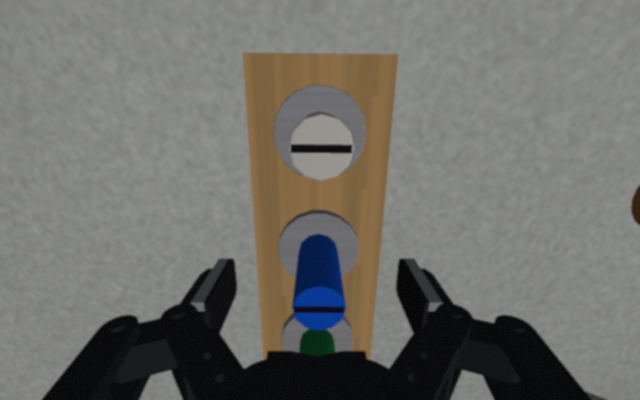

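Blue is centred between the pads, with its top at (319,308). I close the gripper now.

>>> {"method": "step_arm", "body": {"plan": [[60,[1,0,0],0],[40,[0,0,0],0],[20,[0,0,0],0],[15,[0,0,0],0],[15,[0,0,0],0],[15,[0,0,0],0],[15,[0,0,0],0],[15,[0,0,-3],0],[15,[0,0,-10],0],[15,[0,0,-15],0]], "grip_force": 60}}

```text
time_s: 5.2
eef_pos: [560.6, -239.6, 87.6]
ee_rot: [-0.001, 0.574, 0.819, -0.0]
contact_force: [0.1, -0.7, -0.8]
width: 22.6
grip_force: 59.3
```

Run:
```python
from h import *
s,T=wrist("w3")
C=cloud(s);im=s["img"].astype(int)
M=(im[...,2]-im[...,0]>40)&(C[...,2]>105)&(C[...,2]<160)&(s["range_z"]>0)
p=C[M];print(len(p),p.mean(0),np.percentile(p[:,2],[5,50,95]),(np.linalg.inv(T)@[*p.mean(0),1])[:3])
q=ray(np.load("top0.npz"),211.5,205.3,45);print(q)
# travel to 75mm before hole, along deck -x
t=q-75*np.array([.991,-.134,0]);t[2]=T[2,3];print("target",t,"tool shift",T[:3,:3].T@(t-T[:3,3]))
```

```text
5.2 [ 560.6 -239.6   87.6] yaw x 109.98 [ 0.13 -0.71 -0.8 ] 22.585551356046814 59.34149980545044
2870 [ 557.93608566 -237.10801748  122.49749685] [108.03508817 126.34660167 127.59962775] [  3.32762463  -1.6719323  -34.89820341]
[535.40042888 210.24305906  45.        ]
target [461.07542888 220.29305906  87.59299057] tool shift [4.66257892e+02 6.36217663e+01 4.33891909e-01]
```

Blue is held. The tip is about 45 mm below the TCP. I raise it well clear of the white post and carry it to the display side of the deck.

>>> {"method": "step_arm", "body": {"plan": [[15,[0,0,-20],0],[15,[0,0,-20],0],[15,[0,0,-20],0],[15,[0,0,-20],0],[15,[20,3,0],0],[15,[40,6,0],0],[15,[45,6,0],0],[15,[45,6,0],0],[15,[45,6,0],0],[15,[45,6,0],0]]}}

```text
time_s: 6.5
eef_pos: [508.7, -0.9, 167.0]
ee_rot: [-0.001, 0.574, 0.819, -0.0]
contact_force: [-0.2, -0.7, -1.1]
width: 22.6
grip_force: 59.4
```

>>> {"method": "step_arm", "body": {"plan": [[15,[45,6,0],0],[15,[45,6,0],0],[15,[45,6,0],0],[15,[40,6,0],0],[15,[30,4,0],0],[15,[15,2,10],0],[15,[3,0,15],0],[15,[0,0,15],0],[15,[0,0,12],0],[15,[0,0,0],0]]}}

```text
time_s: 7.75
eef_pos: [461.8, 215.8, 113.9]
ee_rot: [-0.001, 0.574, 0.819, -0.001]
contact_force: [-0.5, 0.5, -0.6]
width: 22.8
grip_force: 59.3
```

Run:
```python
from h import *
s,T=wrist("w4")
from bench import eyes
d=eyes.snapshot("top");cv2.imwrite("pics/t4.png",cv2.resize(d["img"][140:320,130:330,::-1],None,fx=4,fy=4)[:600])
```

```text
7.75 [461.8 215.8 113.9] yaw x 109.91 [-0.46  0.45 -0.63] 22.764380911651834 59.34992730617523
```

View pics/w4.png

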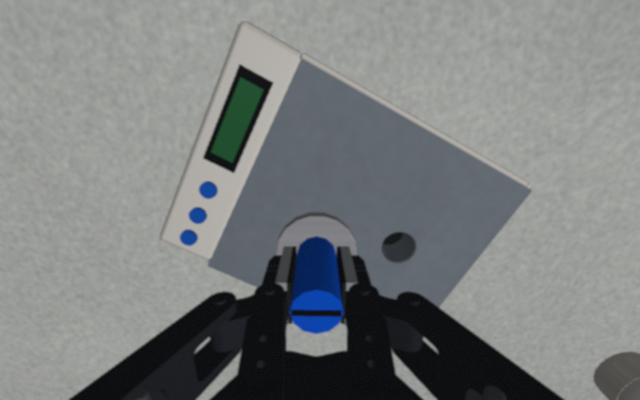

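View pics/t4.png

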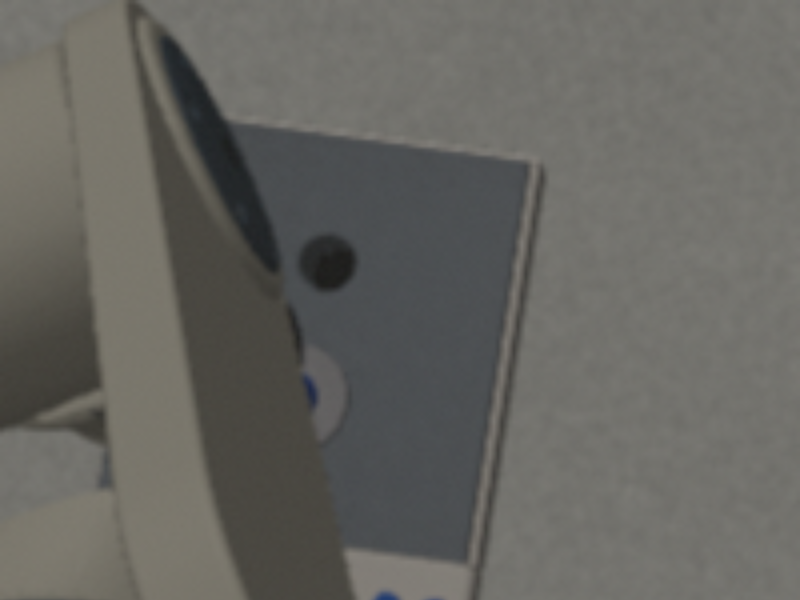

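The wrist view shows the hole at (399,248), the collar at about (317,248) and the top of the blue stem at (317,312). The top view confirms the post is over the deck on the display side. Next I put the hole and the post in the tool frame.

Run:
```python
from h import *
d=np.load("w4.npz");T=d["world_from_camera"]@np.linalg.inv(d["mount"]);Ti=np.linalg.inv(T);C=cloud(d);im=d["img"].astype(int)
w=im.sum(2)[215:280,365:435];M=(w<0.68*np.median(w)).astype(np.uint8)
k,l,st,ce=cv2.connectedComponentsWithStats(M);i=1+st[1:,4].argmax();u,v=ce[i]+[365,215];print(st[i],u,v)
h=ray(d,u,v,45);print("hole",h,"tool",(Ti@[*h,1])[:3])
dk=C[150:220,330:420].reshape(-1,3);print("deck z",np.median(dk[:,2]))
# blue top
B=(im[...,2]-im[...,0]>40);top=B&(C[...,2]>148);p=C[top];print("top z",np.median(p[:,2]),"c",(p.max(0)+p.min(0))/2, (Ti@[*p.mean(0),1])[:3])
vv,uu=np.nonzero(B&(np.arange(400)[:,None]>230));print("u",uu.min(),uu.max(),vv.max())
# bottom edge of the top disc at v max, upper at approx; ray to top z
for a in [(317,291),(317,332),(290,312),(344,312)]:
    r=ray(d,*a,154);print((Ti@[*r,1])[:3])
# display edge direction
a=ray(d,302,57,45);b=ray(d,528,188,45);print((b-a)/np.linalg.norm(b-a),np.linalg.norm(b-a))
```

```text
[ 17  17  33  30 778] 398.24935732647816 246.59640102827763
hole [532.7407543 213.9675493  45.       ] tool [-25.83287936  66.23991451  68.77639892]
deck z 43.92020208415923
top z 153.11413149328928 c [452.96058698 248.52272056 201.71726787] [  2.01557234  -1.63328721 -40.06791912]
u 180 344 333
[ 10.43921361  -1.39439137 -40.0630391 ]
[-11.31752066  -1.35715316 -40.05657005]
[ -0.425923   -13.13979861 -40.02991569]
[ -0.36056728  10.38109428 -40.08970297]
[ 0.99077366 -0.13552692  0.        ] 194.68577132743548
```

Relative to the post, the hole is at about (-27,+67.5) in the tool axes, 72 mm away, which is far enough. I lower gently to contact.

>>> {"method": "step_arm", "body": {"plan": [[15,[0,0,8],0],[15,[0,0,8],0],[15,[0,0,4],0],[15,[0,0,1],0],[15,[0,0,1],0],[15,[0,0,1],0],[15,[0,0,0.5],0],[15,[0,0,0.5],0],[15,[0,0,0],0],[15,[0,0,0],0]]}}

```text
time_s: 9.1
eef_pos: [462.4, 216.8, 91.3]
ee_rot: [-0.0, 0.574, 0.819, 0.0]
contact_force: [0.1, -0.0, -1.8]
width: 22.9
grip_force: 59.4
```

>>> {"method": "step_arm", "body": {"plan": [[15,[0,0,0.5],0],[15,[0,0,0],0],[15,[0,0,0.5],0],[15,[0,0,0],0],[15,[0,0,0.5],0],[15,[0,0,0],0],[15,[0,0,0],0],[15,[0,0,0],0],[15,[0,0,0],0],[15,[0,0,0],0]]}}

```text
time_s: 10.35
eef_pos: [462.4, 216.9, 89.8]
ee_rot: [0.0, 0.574, 0.819, 0.0]
contact_force: [0.8, -0.8, -0.8]
width: 22.8
grip_force: 59.4
```

>>> {"method": "step_arm", "body": {"plan": [[15,[0,0,0.5],0],[15,[0,0,0],0],[15,[0,0,0.5],0],[15,[0,0,0],0],[15,[0,0,0.5],0],[15,[0,0,0],0],[15,[0,0,0.5],0],[15,[0,0,0],0],[15,[0,0,0],0],[15,[0,0,0],0]]}}

```text
time_s: 11.6
eef_pos: [462.8, 217.0, 89.2]
ee_rot: [0.0, 0.574, 0.819, 0.0]
contact_force: [-5.9, -1.6, 19.2]
width: 22.9
grip_force: 61.7
```

Contact is firm at about 19 N. I ease it slightly and slide towards the hole, stopping about 24 mm short.

>>> {"method": "step_arm", "body": {"plan": [[15,[0,0,-0.5],0],[15,[-2,5,0],0],[15,[-2,5,0],0],[15,[-2,5,0],0],[15,[-2,5,0],0],[15,[-2,5,0],0],[15,[-2,5,0],0],[15,[-2,5,0],0],[15,[-2,5,0],0],[15,[-2,5,0],0]]}}

```text
time_s: 12.85
eef_pos: [508.6, 215.2, 89.1]
ee_rot: [-0.002, 0.574, 0.819, -0.002]
contact_force: [-12.2, 0.4, 20.7]
width: 22.9
grip_force: 62.3
```

Run:
```python
from h import *
s,T=wrist("w5")
```

```text
12.85 [508.6 215.2  89.1] yaw x 109.93 [-12.25   0.36  20.74] 22.910629103919895 62.26280987262726
```

View pics/w5.png

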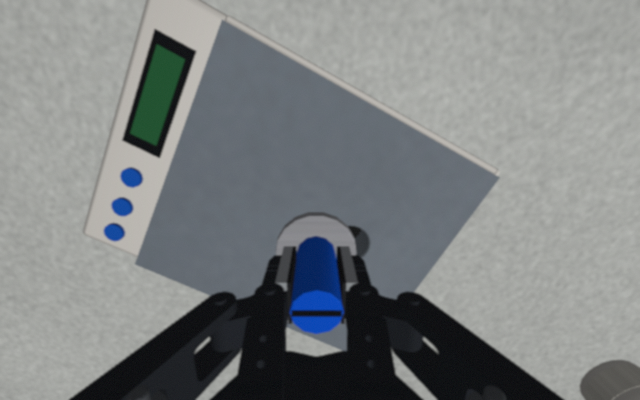

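The hole is partly hidden behind the collar. Its right rim is at about (371,241), so its centre is near (354,241). I compute what remains to slide.

Run:
```python
from h import *
d=np.load("w5.npz");T=d["world_from_camera"]@np.linalg.inv(d["mount"]);Ti=np.linalg.inv(T)
im=d["img"].astype(int).sum(2)
for v in range(222,262,4): print(v,im[v,346:384:2])
for a in [(370.5,241),(354,241)]:
    r=ray(d,*a,45);print(r,(Ti@[*r,1])[:3])
# collar centre check: left/right extents at top plane z=77, front edge
for a in [(317,213),(277,245),(356,245)]:
    r=ray(d,*a,77);print((Ti@[*r,1])[:3])
```

```text
222 [325 327 326 325 326 326 327 329 324 324 325 325 323 321 321 325 327 328
 327]
226 [287 218 162 178 196 246 287 317 322 322 324 323 321 325 329 323 326 332
 327]
230 [410 369 214  89  80  79  86 121 203 271 314 323 326 326 326 329 327 328
 331]
234 [416 425 407 249  91  84 116 150 152 152 203 293 326 327 333 336 331 334
 333]
238 [421 419 421 411 281 165 164 157 157 154 154 216 310 330 330 332 331 336
 335]
242 [407 407 403 408 359 191 160 160 156 161 152 186 286 331 333 337 339 336
 336]
246 [305 327 399 415 404 236 162 165 166 155 159 211 311 337 334 336 335 334
 339]
250 [210 221 338 403 402 282 165 161 156 159 194 284 336 338 335 334 333 337
 336]
254 [210 209 259 355 361 247 150 159 184 237 308 335 337 335 333 331 335 336
 338]
258 [204 212 203 131  48  46  60 101 243 325 337 331 336 334 332 334 335 336
 339]
[546.64059165 220.31096214  45.        ] [-8.24897672 37.66704079 43.94649618]
[535.421513   216.20494344  45.        ] [-8.28406841 25.72037267 44.00131256]
[25.68192809 -1.25365764 12.16568172]
[  4.94531497 -25.36864451  12.25146755]
[ 5.0891481  22.29437069 12.03277402]
```

>>> {"method": "step_arm", "body": {"plan": [[15,[-1.5,4,0],0],[15,[-1.5,4,0],0],[15,[-1.5,4,0],0],[15,[-2,4,0],0],[15,[-1.5,4,0],0],[15,[-1.5,3.5,0],0],[15,[0,0,0],0],[15,[0,0,1],0],[15,[0,0,1],0],[15,[0,0,0],0]]}}

```text
time_s: 14.15
eef_pos: [536.0, 214.3, 86.2]
ee_rot: [-0.0, 0.574, 0.819, -0.0]
contact_force: [0.1, 0.4, -0.7]
width: 22.8
grip_force: 59.4
```

The force has vanished and the tip is below the deck surface, so it is in the hole. I go down in steps.

>>> {"method": "step_arm", "body": {"plan": [[15,[0,0,1.5],0],[15,[0,0,1.5],0],[15,[0,0,1.5],0],[15,[0,0,1.5],0],[15,[0,0,1.5],0],[15,[0,0,1.5],0],[15,[0,0,1.5],0],[15,[0,0,1.5],0],[15,[0,0,0],0],[15,[0,0,0],0]]}}

```text
time_s: 15.4
eef_pos: [536.2, 214.4, 74.3]
ee_rot: [0.0, 0.574, 0.819, 0.0]
contact_force: [0.6, 0.0, -1.5]
width: 23.2
grip_force: 59.4
```

>>> {"method": "step_arm", "body": {"plan": [[15,[0,0,2],0],[15,[0,0,2],0],[15,[0,0,1.5],0],[15,[0,0,1.5],0],[15,[0,0,1],0],[15,[0,0,0.5],0],[15,[0,0,0.5],0],[15,[0,0,0.5],0],[15,[0,0,0],0],[15,[0,0,0],0]]}}

```text
time_s: 16.65
eef_pos: [536.2, 214.4, 64.8]
ee_rot: [0.0, 0.574, 0.819, 0.0]
contact_force: [0.5, 0.4, -2.2]
width: 22.5
grip_force: 59.4
```

>>> {"method": "step_arm", "body": {"plan": [[15,[0,0,0.5],0],[15,[0,0,0],0],[15,[0,0,0.5],0],[15,[0,0,0],0],[15,[0,0,0],0],[15,[0,0,0],0],[15,[0,0,0],0],[15,[0,0,0],0],[15,[0,0,0],0],[15,[0,0,0],0]]}}

```text
time_s: 17.9
eef_pos: [536.3, 214.4, 64.6]
ee_rot: [0.0, 0.574, 0.819, 0.0]
contact_force: [-3.2, -1.1, 10.3]
width: 22.9
grip_force: 60.7
```

The collar is seated, with 10 N upward at the expected height. I open slowly and then retreat.

>>> {"method": "step_arm", "body": {"plan": [[26,[0,0,0],0],[30,[0,0,0],0],[40,[0,0,0],0],[60,[0,0,0],0],[85,[0,0,0],0],[85,[0,0,0],0],[85,[0,0,0],0],[85,[0,0,-3],0],[85,[0,0,-10],0],[85,[0,0,-15],0]]}}

```text
time_s: 19.15
eef_pos: [536.1, 214.3, 92.6]
ee_rot: [-0.0, 0.574, 0.819, -0.0]
contact_force: [-0.1, -0.3, 0.3]
width: 85.3
grip_force: 0.0
```

>>> {"method": "step_arm", "body": {"plan": [[85,[0,0,-20],0],[85,[0,0,-20],0],[85,[0,0,-20],0],[85,[0,0,-20],0],[85,[0,0,-15],0],[85,[0,0,0],0],[85,[0,0,0],0],[85,[0,0,0],0],[85,[0,0,0],0],[85,[0,0,0],0]]}}

```text
time_s: 20.4
eef_pos: [536.0, 214.3, 186.4]
ee_rot: [-0.0, 0.574, 0.819, -0.0]
contact_force: [0.3, 0.4, -0.1]
width: 85.1
grip_force: 0.0
```

Run:
```python
from h import *
s,T=wrist("w6");C=cloud(s);im=s["img"].astype(int)
M=(im[...,2]-im[...,0]>40)&(C[...,2]>90)&(C[...,2]<120)&(s["range_z"]>0)
print(M.sum(),np.median(C[M],0))
```

```text
20.4 [536.  214.3 186.4] yaw x 109.97 [ 0.34  0.43 -0.1 ] 85.06516851323434 0.0
654 [534.48619127 215.36000502 103.7059505 ]
```

View pics/w6.png

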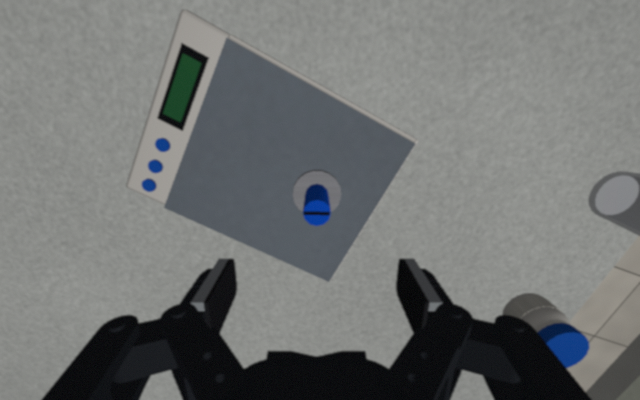

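The blue post stands upright at (317,205) with its collar flat on the deck, its top at z ≈ 104 mm (home is 105) and the gripper clear.

```bash
python3 -c "
from bench import finish_job
print(finish_job())"
```

```text
the job is handed in; nothing more can be done
None
```

The blue post was set on the deck about 72 mm from the hole, slid into it without lifting, seated with its collar flat on the deck and released; the job is handed in (no verdict was returned), and I never touched the white and green posts.

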